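# Function check of a pedal bin at goods-in

### The job

Do the goods-in function check of the round steel pedal bin on the table: press its pedal right down with the fingertips so that the lid stands fully open, and keep it open for about two seconds. Then let the pedal come up slowly under the fingertips, so that the lid settles shut without slamming. Work it by the pedal alone: do not touch the lid, do not lift, tip or shift the bin, and do not disturb the things around it.

Things in the scene. Friction and masses are not known exactly. Their poses are not given: they have to be found in the camera images.
- bin: Loose round pedal bin, brushed steel, black base ring, 200 mm across, 272 mm tall with the lid shut, about 1.5 kg in all. Origin: centre of its underside on the table; z up; its -x axis points to its front, where the pedal sticks out. The lid's hinge is at the back, 108 mm behind the centre, 258 mm up.
- pedal: The pedal lever at the bin's foot: steel, black rubber tread. Origin: its pivot pin inside the base, 45 mm in front of the bin's centre, 23 mm up. Pad 46 mm (outwards) x 70 mm (across), 8 mm thick, 27 to 73 mm out from the shell. It turns 0.262 rad down to its stop. Pressing takes about 7 to 14 N, falling to 4 N near the stop; over 25 N on the stop rocks the bin forward.
- pedal_pad (a point): Point to press: middle of the top of the pedal's pad, 150 mm in front of the bin's centre, 43 mm above the table with the lid shut and 15 mm with the pedal right down (it moves almost straight down, under 2 mm outwards). Moves with the pedal.
- lid (a joint): Opening angle of the lid, rad: 0 shut, 1.31 fully open (pedal on its stop). A push rod joins it to the pedal both ways: lid angle = 5 x pedal angle. Nothing damps it: let go at any height, lid and pedal fall back fast and slam.
- lid_cover: The lid's domed steel cover, 206 mm across, about 17 mm thick. Origin: centre of the lid at the rim; its front edge is opposite the hinge.
- carton: Bystander: brown taped carton, 160 x 120 x 100 mm, origin centre of underside.
- tape_roll: Bystander: roll of brown packing tape lying flat, 100 mm across, 48 mm tall, origin centre of underside; beside the bin's pedal, to its +y side.
- white_box: Bystander: small white carton standing on end, 45 x 45 x 115 mm, origin centre of underside; beside the bin's pedal, to its -y side.

How it is judged:
By the outcome, as a careful person would: the job done as asked, in the order asked, and still so for the second after the job is handed in, with the robot touching nothing.
It also fails if it takes over 48 s, if anything falls off the work surface, if the arm or the gripper's body presses on something with over 40 N, if the wrist force passes 120 N, or if a joint passes its speed limit or range.

### The arm

A 7-joint arm with a two-finger parallel gripper is mounted at the origin on the work surface. World frame = base frame: x ahead of the robot, y to its left, z up, the work surface at z = 0. Lengths are in m, angles in rad, forces in N, time in s.
With the tool pointing down it reaches from about 0.4 to 0.9 m from the base axis. Payload 5.5 kg.
Tool frame: the origin (TCP) lies midway between the tips of the shut fingers; the grasp point (between the pads) lies 19 mm behind it (manip.grip_depth is the distance from the TCP to the grasp point, in m); z points along the fingers, x is the direction in which the jaws open and shut, and the axes are right-handed (so a half turn about z gives the same grasp; the last joint's range is limited). The gripper opens to 92 mm and grips with 3 to 60 N. Pads are 19 mm wide; open, the fingers measure 130 mm over their backs; the gripper's body (75 mm by 190 mm) begins 47 mm behind the grasp point.
Start: joints at [-1.086, 0.501, -0.427, 1.55, 0.221, 1.138, -0.21], TCP at [0.143, 0.634, 0.227] pointing down, gripper open.
Joint ranges: [-2.88, 2.88], [-0.31, 2.03], [-1.54, 1.56], [0.2, 2.42], [-1.41, 4.55], [0.19, 2.02], [-2.57, 2.57]. Speed limits (rad/s): [2.57, 2.57, 3.14, 3.14, 3.14, 3.14, 3.14].

### API

Orientations are given as a unit quaternion [x, y, z, w].
In Python, from bench import manip, effector, viewer gives the robot as it stands. Calls block until the motion is done:
- manip.move_pose(position, orientation): joint-space move of the TCP to a pose.
- manip.servo_line(position, ori=None, vel=0.15): straight line of the TCP; ori=None keeps the orientation; vel is the mean speed in m/s.
- manip.movej(angles): joint-space move.
- effector.open_jaws() and effector.close(f_grip=None): open the fingers fully, or close them until they stop; f_grip is the grip in N (None keeps the last).
- manip.sleep(seconds).
- manip.solve_ik(position, orientation): joint angles nearest the present ones, or None.
- viewer.get_image(name): name is "scene" or "top"; returns the picture (480x640x3 uint8, red, green, blue); there is no depth.
- viewer.get_calibration(name): a dict with "vfov" (degrees; the focal length in pixels is half the picture's height over the tangent of half this angle, whatever the lens; pixels are square), "cx", "cy" (the principal point, pixels), "eye" and "attitude" of the camera in the world. Camera axes: x right, y down, z forward; pixel columns grow to the right and rows downward; lengths in m; the calibration is good to about 2 mm. A picture is of the moment at which its call begins. get_calibration takes no time and is no camera call.
A pose or a line that the arm cannot do raises manip.PlanningError and nothing moves.
- manip.hand_in(): hands the job in, once; it reports no verdict.
Readings, each from a call of its own:
- manip.current_clock(): time.
- manip.current_q(): joint angles.
- manip.current_joint_velocities(): joint speeds.
- manip.current_tau(): joint torques, N m.
- manip.current_tool_pos(): TCP position.
- manip.current_tcp_rot(): TCP orientation.
- manip.current_force(): force on the tool from outside, world axes, zero at the start.
- manip.current_wrist_torque(): the same for the moment, N m.
- manip.current_finger_gap(): finger opening in m.
Only numpy, scipy, OpenCV 4.12 (cv2) and the standard library are available. Lean on these libraries where they do the work, as an engineer would, in place of code of your own. Each camera call takes 0.05 s, during which the arm holds its last target.

## Working session

There is one attempt and no reset: what is moved stays moved. The work goes in short steps, each a Python script; the robot and the scene stay as the last script left them, time stands still between calls to the robot, and variables do not carry over. Pictures are saved under pics/ and viewed, and the job is handed in when it is done.

```bash
mkdir -p pics; ls; python3 - <<'E'
from bench import manip, effector, viewer
import cv2
for n in("scene","top"):
    im=viewer.get_image(n); cv2.imwrite(f"pics/{n}0.png",im[:,:,::-1]); print(viewer.get_calibration(n))
print(manip.current_clock(),manip.current_tool_pos(),manip.current_tcp_rot(),manip.current_force())
E
```

```text
pics
{'vfov': 45.066252795339615, 'cx': 318.210673631451, 'cy': 238.8915045539361, 'eye': array([ 0.34035109, -0.36705441,  1.42412337]), 'attitude': array([ 0.92045818, -0.35945067,  0.05634666, -0.14274806])}
{'vfov': 51.68939465176617, 'cx': 321.2152270871925, 'cy': 235.98908246185874, 'eye': array([ 0.5782228 , -0.03151079,  1.26188741]), 'attitude': array([-0.70536394,  0.70830822, -0.02648803,  0.00771693])}
0.1 [0.14289243 0.63346941 0.2257975 ] [ 7.80993576e-01  6.24538472e-01 -6.83492015e-04  5.14629402e-04] [-0.0439915   0.67855682  0.07749539]
```

View pics/scene0.png

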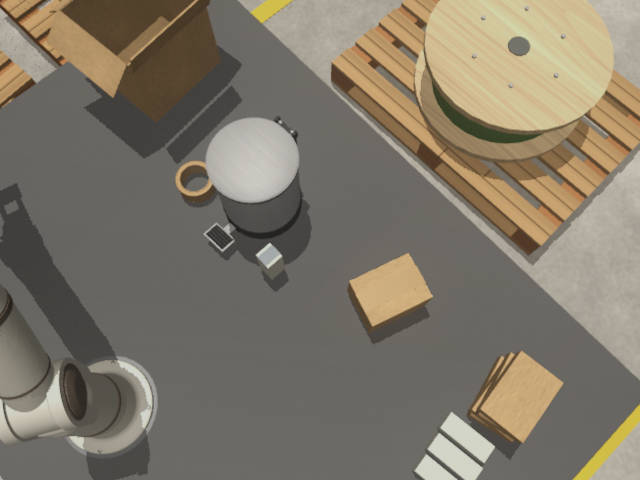

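View pics/top0.png

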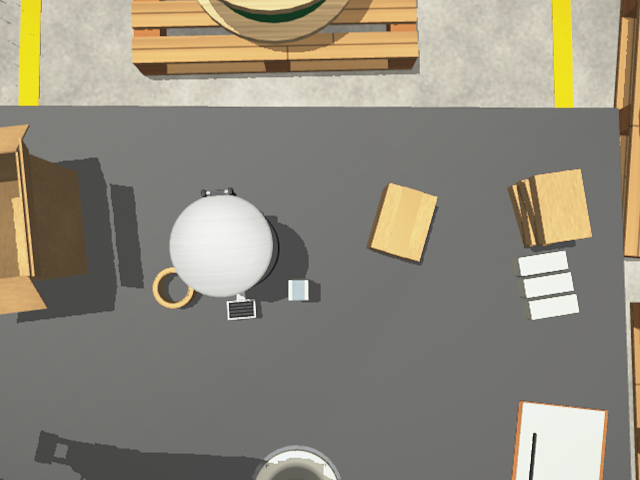

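The top view shows the bin lid at about (221,246), the pedal tread at (241,309), the tape roll at (173,288) and the white box at (298,290). In the scene view the pedal is at (219,236). Next I'll segment the tread.

```bash
cat > h.py <<'E'
import numpy as np, cv2
from scipy.spatial.transform import Rotation as R
from bench import manip, effector, viewer
def ray(n,u,v):
    c=viewer.get_calibration(n); f=240/np.tan(np.radians(c['vfov']/2))
    d=R.from_quat(c['attitude']).apply([(u-c['cx'])/f,(v-c['cy'])/f,1.]); return c['eye'],d
def onz(n,u,v,z):
    e,d=ray(n,u,v); return e+d*(z-e[2])/d[2]
def tri(u1,v1,u2,v2):
    a,d=ray('scene',u1,v1); b,e=ray('top',u2,v2)
    s=np.linalg.lstsq(np.c_[d,-e],b-a,rcond=None)[0]; p,q=a+s[0]*d,b+s[1]*e
    return (p+q)/2,np.linalg.norm(p-q)
def proj(n,P):
    c=viewer.get_calibration(n); f=240/np.tan(np.radians(c['vfov']/2))
    q=R.from_quat(c['attitude']).inv().apply(np.array(P)-c['eye']); return q[:2]/q[2]*f+[c['cx'],c['cy']]
E
python3 - <<'E'
import cv2,numpy as np
a=cv2.imread('pics/scene0.png')[205:285,190:290]; b=cv2.imread('pics/top0.png')[265:345,200:320]
cv2.imwrite('pics/za.png',cv2.resize(a,None,fx=6,fy=6,interpolation=0)); cv2.imwrite('pics/zb.png',cv2.resize(b,None,fx=6,fy=6,interpolation=0))
E
```

```text
(no output)
```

View pics/za.png

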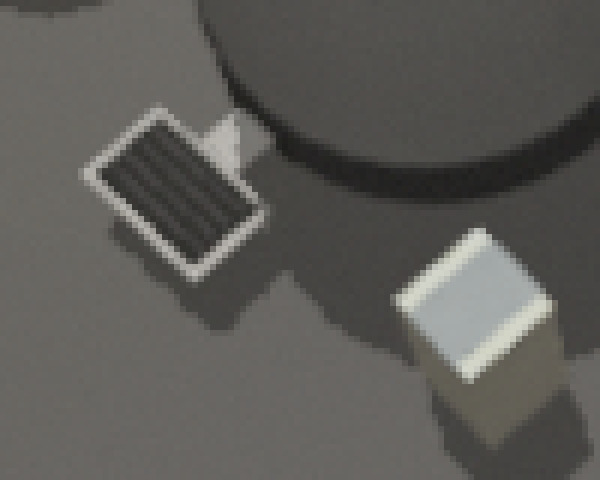

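View pics/zb.png

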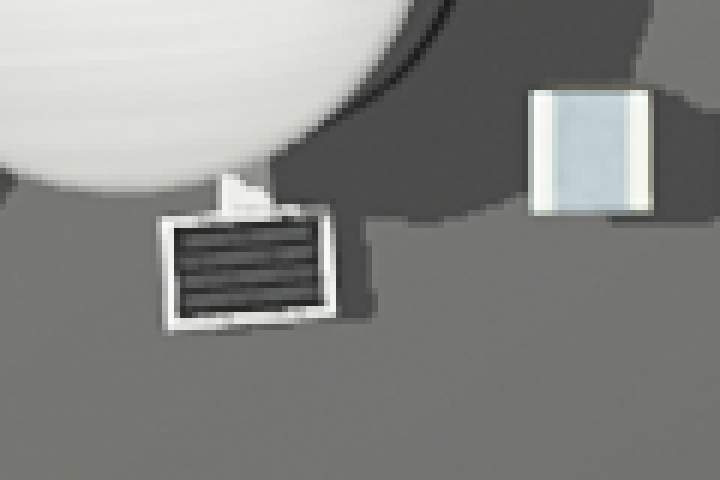

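The zooms show the pad's outline clearly. Corners are roughly (158,108),(266,212),(196,281),(82,174) in the scene zoom and (332,207),(337,317),(168,331),(160,218) in the top zoom.

```bash
python3 - <<'E'
from h import *
np.set_printoptions(precision=4,suppress=True)
S=np.array([(158,108),(266,212),(196,281),(82,174)])/6+[189.6,204.6]
T=np.array([(332,207),(337,317),(168,331),(160,218)])/6+[199.6,264.6]
for n,C in(('scene',S),('top',T)):
    P=np.array([onz(n,*c,.043) for c in C]); print(n,P[:,:2],P.mean(0))
    for i in range(4): e=P[(i+1)%4]-P[i]; print(np.linalg.norm(e),np.degrees(np.arctan2(e[1],e[0])))
print(tri(*S.mean(0),*T.mean(0)))
# lid
im=viewer.get_image('top'); m=cv2.inRange(im,(165,165,165),(255,255,255)); m[:, :150]=0;m[:,290:]=0;m[:180]=0;m[297:]=0
m=cv2.morphologyEx(m,cv2.MORPH_OPEN,np.ones((9,9)))
c=max(cv2.findContours(m,0,1)[0],key=cv2.contourArea);el=cv2.fitEllipse(c);print(el)
L=onz('top',*el[0],.26);print('lid',L)
H=onz('top',218,191,.258);print('hinge',H,np.linalg.norm(H-L))
print('wb',onz('top',298.3,290,.115),'tape',onz('top',173,288,.048))
for z in (.02,): print(manip.solve_ik([.45,.2,.1],manip.current_tcp_rot()))
E
```

```text
scene [[0.4786 0.1621]
 [0.4824 0.0961]
 [0.4417 0.0928]
 [0.4365 0.161 ]] [0.4598 0.128  0.043 ]
0.06609457552493789 -86.7008708304261
0.040842591012552436 -175.36765147936623
0.0684566408890948 94.3368581115468
0.04209464446976097 1.392457595467008
top [[0.4836 0.0985]
 [0.4391 0.0964]
 [0.434  0.1647]
 [0.4796 0.1681]] [0.4591 0.1319 0.043 ]
0.04450005332272834 -177.29926801326107
0.06845897686894732 94.27250789581613
0.045714595481509086 4.301596508685522
0.06971366198967173 -86.73950015255505
(array([0.4594, 0.1322, 0.0338]), np.float64(0.003098155927712745))
((220.39193725585938, 245.2493438720703), (100.86493682861328, 101.90056610107422), 63.05287170410156)
lid [0.6087 0.1448 0.26  ]
hinge [0.7188 0.1506 0.258 ] 0.11023978853801032
wb [ 0.5093 -0.0087  0.115 ] tape [0.5121 0.2958 0.048 ]
[-0.2812  0.3791 -0.2275  2.048   0.1274  0.7285  0.7606]
```

The two views agree: the pad centre is about (0.459, 0.132) and the bin yaw about +3.8°. I'll come in with the fingers shut, the jaw axis across the bin and a 15° tilt away from it.

```bash
cat >> h.py <<'E'
yaw=np.radians(3.8); f=np.array([np.cos(yaw),np.sin(yaw),0]); lat=np.array([-np.sin(yaw),np.cos(yaw),0])
t=np.radians(15); zt=np.sin(t)*f+np.array([0,0,-np.cos(t)])
Q=R.from_matrix(np.c_[lat,np.cross(zt,lat),zt]).as_quat()
PAD=np.array([.4592,.1325,0])
def at(z,out=0): return PAD-out*f+[0,0,z]
E
python3 - <<'E'
from h import *
print(manip.solve_ik(at(.15),Q),manip.solve_ik(at(.012),Q))
effector.close(f_grip=20)
manip.servo_line([.26,.40,.26],vel=.25)
manip.move_pose(at(.16,.04),Q)
manip.servo_line(at(.075),vel=.1)
manip.sleep(.3)
print(manip.current_tool_pos(),manip.current_clock(),manip.current_finger_gap(),manip.current_force(),manip.current_q())
for n in("scene","top"):
    cv2.imwrite(f"pics/{n}1.png",viewer.get_image(n)[:,:,::-1])
a=cv2.imread('pics/scene1.png')[130:330,100:340]; b=cv2.imread('pics/top1.png')[180:380,130:370]
cv2.imwrite('pics/z1.png',cv2.resize(np.vstack([a,b]),None,fx=1.5,fy=1.5))
E
```

```text
[-0.29236834  0.13583791 -0.11711253  2.26196863  0.21199031  0.50662753
  1.05739584] [-0.19513636  0.45503156 -0.23360114  2.32571316  0.99913527  0.22054861
  0.27958848]
[0.45936583 0.13256551 0.07544054] 5.4333 0.0004980540839563401 [ 0.30520673 -0.23532291  0.36954951] [-0.354106    0.29075472 -0.05357454  2.31314298  0.34156596  0.30609789
  0.91935095]
```

View pics/z1.png

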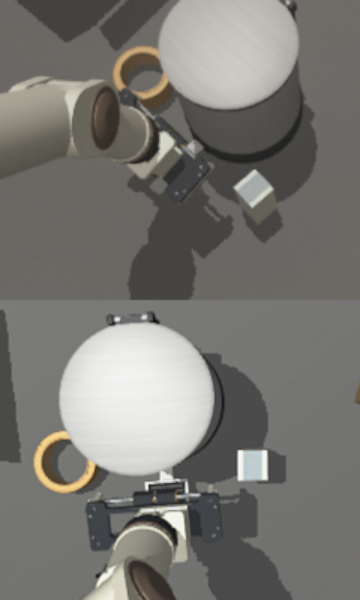

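The fingertips are above the pad (top crop about (160,490)), clear of the lid, tape and white box. Before pressing I'll check the joint margins on the way down for a few tilts.

```bash
python3 - <<'E'
from h import *
np.set_printoptions(precision=3,suppress=True)
for d in (15,10,6):
    t=np.radians(d); zt=np.sin(t)*f+np.array([0,0,-np.cos(t)])
    q=R.from_matrix(np.c_[lat,np.cross(zt,lat),zt]).as_quat()
    for z in(.07,.045,.03,.012): print(d,z,manip.solve_ik(at(z),q))
E
```

```text
15 0.07 [-0.362  0.303 -0.045  2.316  0.351  0.292  0.909]
15 0.045 [-0.401  0.362 -0.002  2.326  0.4    0.223  0.855]
15 0.03 [-0.217  0.407 -0.209  2.324  0.786  0.237  0.487]
15 0.012 [-0.216  0.453 -0.21   2.326  0.973  0.212  0.303]
10 0.07 [-0.255  0.332 -0.138  2.243  0.248  0.415  1.035]
10 0.045 [-0.283  0.385 -0.108  2.253  0.276  0.351  1.005]
10 0.03 [-0.299  0.418 -0.09   2.258  0.296  0.313  0.984]
10 0.012 [-0.316  0.459 -0.07   2.262  0.323  0.268  0.955]
6 0.07 [-0.195  0.361 -0.19   2.185  0.202  0.51   1.096]
6 0.045 [-0.223  0.41  -0.159  2.195  0.217  0.45   1.08 ]
6 0.03 [-0.237  0.441 -0.142  2.2    0.229  0.414  1.069]
6 0.012 [-0.253  0.48  -0.125  2.204  0.245  0.371  1.052]
```

A 9° tilt gives comfortable margins. Now I'll press, watching the force.

```bash
cat >> h.py <<'E'
t=np.radians(9); zt=np.sin(t)*f+np.array([0,0,-np.cos(t)])
Q=R.from_matrix(np.c_[lat,np.cross(zt,lat),zt]).as_quat()
PAD=PAD+.003*f
def arc(z): return at(z,.0016*np.clip((.044-z)/.029,0,1))
E
python3 - <<'E'
from h import *
np.set_printoptions(precision=4,suppress=True)
manip.move_pose(at(.07),Q); manip.sleep(.3)
F0=np.mean([manip.current_force() for _ in range(5)],0); np.save('F0.npy',F0); print(F0,manip.current_clock())
def rep():
    F=manip.current_force()-F0; print(round(manip.current_clock(),2),manip.current_tool_pos(),F); return F
manip.servo_line(at(.050),vel=.04); rep()
for z in (.046,.043,.040,.035,.030,.025,.021,.019):
    manip.servo_line(arc(z),vel=.02); F=rep()
    if F[2]>20: break
cv2.imwrite("pics/scene2.png",viewer.get_image("scene")[:,:,::-1])
E
```

```text
[-0.5038  0.2282 -0.2071] 6.1
6.75 [0.4621 0.1327 0.0497] [ 1.0376 -0.1532  0.5264]
7.1 [0.4622 0.1327 0.046 ] [-0.8567 -0.6021  0.9485]
7.4 [0.4621 0.1327 0.0436] [-3.014  -1.1685 11.2023]
7.7 [0.4617 0.1327 0.0405] [-2.8945 -1.3555 12.5111]
8.1 [0.461  0.1326 0.0353] [-4.1901 -0.4627 11.4642]
8.5 [0.4605 0.1325 0.0301] [-4.6633 -0.5041  8.7821]
8.9 [0.4603 0.1325 0.0251] [-3.9239  0.0518  7.2628]
9.25 [0.4604 0.1326 0.0211] [-1.7191 -0.8054  6.0694]
9.5 [0.4607 0.1326 0.0192] [-1.1747 -1.1724  3.0617]
```

View pics/scene2.png

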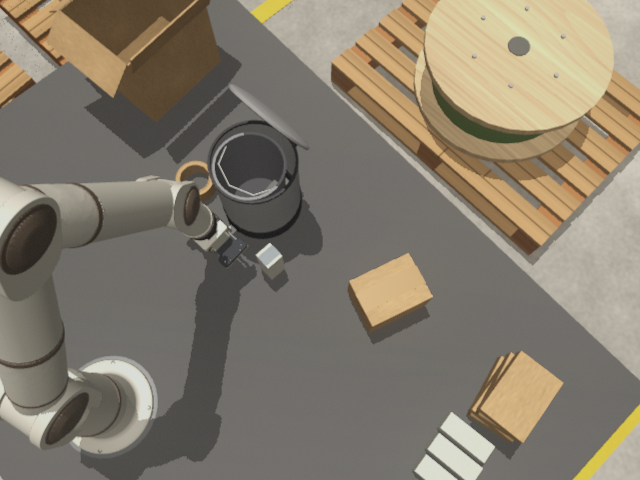

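The picture shows the lid almost edge-on at (268,116), so it is nearly fully open, and nothing else has moved. Next come fine steps down to the stop.

```bash
python3 - <<'E'
from h import *
np.set_printoptions(precision=4,suppress=True)
F0=np.load('F0.npy')
z=.019
while z>.0095:
    z-=.0006
    manip.servo_line(arc(z),vel=.01); F=np.mean([manip.current_force() for _ in range(3)],0)-F0
    print(round(manip.current_clock(),2),round(z,4),manip.current_tool_pos(),F)
    if F[2]>9: break
cv2.imwrite("pics/scene3.png",viewer.get_image("scene")[80:280,160:360,::-1].repeat(3,0).repeat(3,1))
E
```

```text
9.8 0.0184 [0.4607 0.1326 0.0186] [-2.1872  0.1514  5.7854]
10.05 0.0178 [0.4607 0.1326 0.0179] [-2.6938 -0.681   5.3601]
10.3 0.0172 [0.4607 0.1326 0.0173] [-1.1925 -1.0137  5.9373]
10.55 0.0166 [0.4607 0.1326 0.0167] [-1.6634 -0.4402  5.4695]
10.8 0.016 [0.4608 0.1326 0.0161] [-1.4943 -0.1332  4.8435]
11.05 0.0154 [0.4608 0.1326 0.0156] [-2.5306 -0.2409  8.231 ]
11.3 0.0148 [0.4609 0.1326 0.0153] [-3.0735 -0.7677 11.1074]
```

View pics/scene3.png

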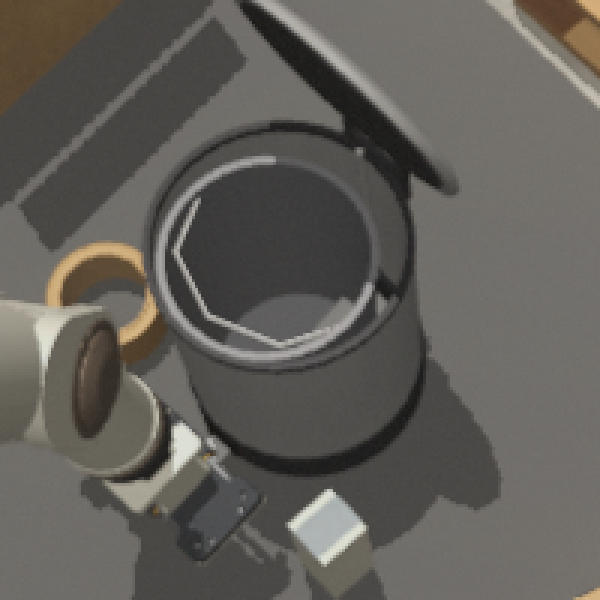

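Force rises against the stop (5 to 11 N, with the TCP stalling at z 15.3 mm). The picture shows the lid standing fully open, with its lower edge at crop (450,190). I'll hold for 2 s, then let it up slowly.

```bash
python3 - <<'E'
from h import *
np.set_printoptions(precision=4,suppress=True)
F0=np.load('F0.npy')
def rep():
    F=manip.current_force()-F0; print(round(manip.current_clock(),2),manip.current_tool_pos(),F)
manip.sleep(1.0);rep();manip.sleep(1.0);rep()
manip.servo_line(arc(.030),vel=.008);rep()
manip.servo_line(arc(.0405),vel=.007);rep()
manip.servo_line(arc(.0485),vel=.0035);rep()
cv2.imwrite("pics/scene4.png",viewer.get_image("scene")[80:280,160:360,::-1].repeat(3,0).repeat(3,1))
E
```

```text
12.35 [0.4609 0.1326 0.0153] [-3.192  -1.1236 10.7973]
13.35 [0.4609 0.1326 0.0153] [-2.6548 -1.2596 11.3014]
15.4 [0.4608 0.1326 0.0302] [-4.5008 -1.3035  9.8224]
17.05 [0.462  0.1327 0.041 ] [-3.9217 -1.3329 12.2509]
19.48 [0.4622 0.1327 0.0485] [ 0.6257 -0.6362  0.2381]
```

View pics/scene4.png

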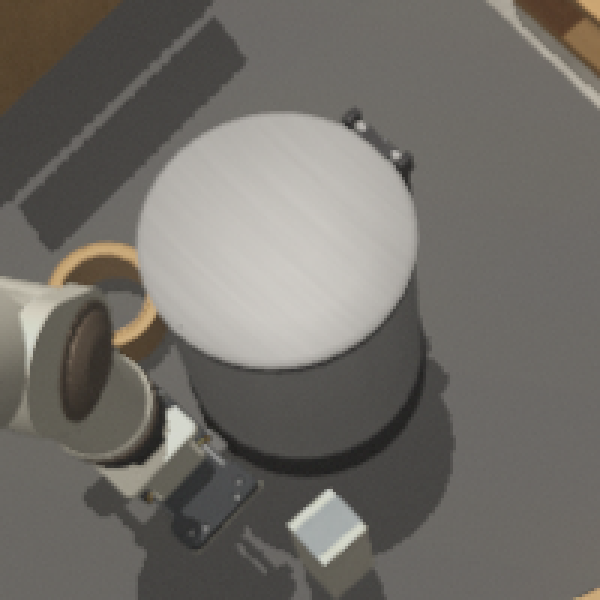

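The lid is shut and the contact force has gone to zero. I'll retreat and check that nothing moved.

```bash
python3 - <<'E'
from h import *
manip.servo_line(at(.075),vel=.05)
manip.servo_line(at(.16,.06),vel=.12)
manip.servo_line([.28,.38,.26],vel=.25)
for n in("scene","top"):
    im=viewer.get_image(n)[:,:,::-1]; cv2.imwrite(f"pics/{n}5.png",im)
    o=cv2.imread(f"pics/{n}0.png"); cv2.imwrite(f"pics/d{n}5.png",cv2.absdiff(im,o))
a=cv2.imread('pics/dscene5.png')[80:280,140:340]; b=cv2.imread('pics/dtop5.png')[170:370,130:330]; c=cv2.imread('pics/top5.png')[170:370,130:330];d=cv2.imread('pics/scene5.png')[80:280,140:340]
cv2.imwrite('pics/z5.png',cv2.resize(np.vstack([np.hstack([a,b]),np.hstack([d,c])]),None,fx=1.5,fy=1.5))
print(manip.current_clock())
E
```

```text
22.6667
```

View pics/z5.png

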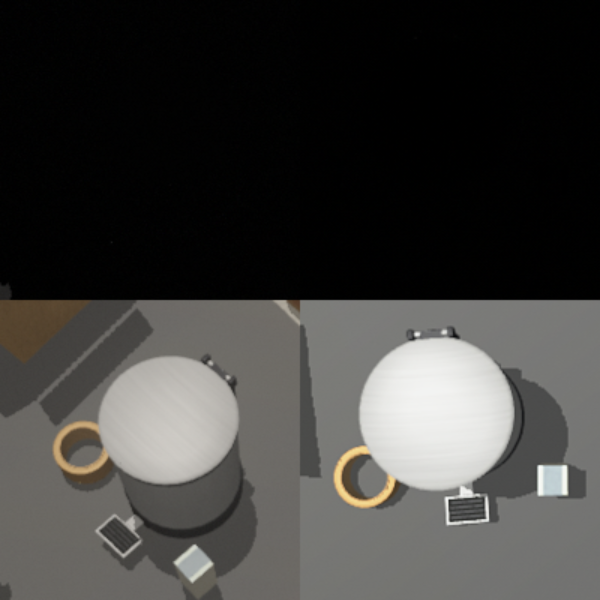

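The before/after difference (top row) is black over the bin, pedal, tape roll and white box, so nothing there has shifted. The lid is shut and the pedal is up.

```bash
python3 - <<'E'
from bench import manip
manip.hand_in(); print(manip.current_clock())
E
```

```text
the job is handed in; nothing more can be done
the job is handed in; nothing more can be done
```

The pedal bin check is done and handed in, with the last clock reading before hand-in at 22.7 s.

- **Press and hold:** I pressed the pedal with shut fingertips until it met its stop. There the force rose from about 5 N to 11 N and the tool stalled at z ≈ 15.3 mm. The camera showed the lid fully open, and I held it there for about 2 s at about 11 N.
- **Release:** I let the pedal up under the fingertips over about 6 s. The tool was still carrying about 12 N just before the pedal reached the top. The contact force then dropped to about zero, and the camera showed the lid shut.
- **Last checks:** Before/after pictures from both cameras show no visible change around the bin, pedal, tape roll and white box. The carton was outside the compared crops, but the arm never went near it. The arm was withdrawn and touching nothing at hand-in, and no check failed.
- **Disagreement:** Triangulating the pad centre across the two views put it at 34 mm high, against the 43 mm given. I used 43 mm, and fingertip contact near 44–46 mm fits that figure.

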